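# Index and lock a carving turntable

### The arm

A 6-joint arm with a two-finger parallel gripper is mounted at the origin on the work surface. World frame = base frame: x ahead of the robot, y to its left, z up, the work surface at z = 0. Lengths are in m, angles in rad, forces in N, time in s.
With the tool pointing down it reaches from about 0.25 to 0.725 m from the base axis. Payload 4 kg.
Tool frame: the origin (TCP) lies midway between the tips of the shut fingers; the grasp point (between the pads) lies 19 mm behind it (bot.grip_depth is the distance from the TCP to the grasp point, in m); z points along the fingers, y is the line along which they close (so a half turn about z gives the same grasp; the last joint's range is limited). The gripper opens to 85 mm and grips with 20 to 120 N. Pads are 22 mm wide; open, the fingers measure 114 mm over their backs; the gripper's body (76 mm by 85 mm) begins 54 mm behind the grasp point. The pads swing forward as they close: fully open they stand 13 mm farther back than shut.
Start: joints at [1.179, 0.241, 0.005, 1.335, 0, 1.571], TCP at [0.191, 0.462, 0.231] pointing down, gripper open.
Joint ranges: [-2.72, 2.72], [-1.05, 1.87], [-1.09, 1.28], [-1.99, 2.15], [-1.42, 1.44], [-3.14, 3.14]. Speed limits (rad/s): [2.79, 2.79, 3.14, 3.14, 3.14, 3.14].

### API

Orientations are given as a unit quaternion [x, y, z, w].
In Python, from workcell import bot gives the robot as it stands.
- The arm moves only by the shell command python3 -m creep 'ROWS'. ROWS is JSON, one flat list of numbers, 5 for each row, row after row: the shift along the world's x, y, z in m, then the turn about the world's z in rad, then the finger opening in m, from 0 to 0.0854. In form: [x, y, z, twist, claw, x, y, z, twist, claw, ...]. A call has 1 to 10 rows; each row is the pose to reach, as a shift and turn from the pose commanded when the call began; what a row does not reach only later rows make up. A row lasts 1/12 s, in which the tool goes at most 41.7 mm and 7.16 degrees, less where a joint would pass 70% of its speed; a pose out of reach is approached as far as the arm can. A call with a gripper value outside its range is refused whole. The fingers move at their own pace and stop on an object; the grip force is fixed at half the most. Time passes only in rows, so rows that repeat a pose let the fingers close. It gives the time, the measured TCP pose, the force, the opening and the grip force at its end, in the units of the state.
- bot.get_obs(): the state, without advancing time (a new reading comes with each control period).
- bot.camera(name): name is "scene" or "top"; returns a dict with "pixels" (480x640x3 uint8, red, green, blue), "camera_matrix" (3x3 intrinsics, pixels), "extrinsics" (4x4, takes a point from world to camera coordinates). Camera axes: x right, y down, z forward; pixel columns grow to the right and rows downward; lengths in m; the calibration is good to about 2 mm. A picture is of the moment at which its call begins. There is no depth.
- bot.job_done(): hands the job in; it is judged then, once.
Trained networks look in the newest picture that a camera, given by its name, has taken for a name from the list of things; names that differ only in an ending like _2 or _b are one class to them, and where a whole thing is asked for, a point or a joint stands for the part that bears it (a point fixed in the world has none). Each returns a list of dicts, best first, with "score" (0 to 1); they miss things now and then, are a little off and sometimes report something else, mostly with a low value. They report only what shows in the picture. A call takes as long as a camera call. They do not tell look-alikes from the thing itself.
- bot.look_for(camera, thing): "centre" ([column, row] as shares, 0 to 1, of the picture: columns of its width, rows of its height, amid what is visible of it).
- bot.place_of(camera, thing): "centre" ([column, row] as shares, 0 to 1, of the picture: columns of its width, rows of its height: a listed point, or the origin of a listed thing).
The state is a dict: "clock": time; "joint_pos": joint angles; "joint_vel": joint speeds; "tau": joint torques, N m; "eef_pos": TCP position; "tool_rot": TCP orientation; "ft_force": force on the tool from outside, world axes, zero at the start; "ft_torque": the same for the moment, N m; "grip_width": finger opening in m; "grasp_force": force on a finger pad.
Only numpy, scipy, OpenCV 4.12 (cv2) and the standard library are available. Lean on these libraries where they do the work, as an engineer would, in place of code of your own. Each camera call takes 0.05 s, during which the arm holds its last target. There are 200 camera calls.

### The job

Set the carving turntable for the next cut: pushing with the fingertips, turn the spoked wheel, either way round, until the spoke with the red ball points straight at the brass pointer. Then push the yellow-capped peg of the black lock lever round, away from the robot, all the way to its stop, so that the wheel stays set. Do not touch the carved rosette resting on the wheel, do not shift the brass pointer, and leave the other things on the bench where they are.

Things in the scene. Friction and masses are not known exactly. Their poses are not given: they have to be found in the camera images.
- fixture: the turntable's grey-painted base board, fixed to the bench, 340 x 400 x 18 mm (x by y by z); origin on the bench directly under the wheel's vertical axis, x and y along the board's sides (the board reaches from y = -220 to +180 mm). Its yaw differs by up to about 0.2 rad from the world's.
- wheel_axis (a point): point on the wheel's vertical axis at spoke height, 68 mm above the bench; axes as the board's. The wheel is a wooden round 116 mm across, rim 58 to 80 mm above the bench, with four steel spokes 90 degrees apart, 11 mm thick, 68 mm above the bench, bare from 58 to 104 mm from the axis, each with an 18 mm ball 113 mm from the axis. Under the spokes it is free down to 45 mm above the bench.
- wheel (a joint): angle of the wheel in rad, anticlockwise seen from above, 0 when the red-ball spoke lies along the board's +x. Turns either way, many turns, against a steady friction of about 0.2 N m (2 to 3 N on a spoke), and stays where it is left. Any of the four spokes may be pushed.
- red_ball (a point): centre of the red ball on the end of the one red spoke (the other balls are black), 113 mm from the wheel's axis, 68 mm above the bench
- pointer_tip (a point): tip of the brass pointer, 135 mm from the wheel's axis, 68 mm above the bench; its x axis points straight out from the axis. A cone on a brass post 12 mm thick, 74 mm high, 161 mm from the axis, clamped at an angle that varies, never on the lever's side. The wheel is set when the red ball lies on the line from the axis to this tip.
- lever (a joint): angle of the lock lever in rad, anticlockwise seen from above: 0 fully open, 0.8 home against its stop (a small steel block 44 mm high beyond the arm); starts at 0 to 0.2. Friction about 0.15 N m (1.5 N at the peg); it stays where it is left. The lock does not really hold the wheel, which can still be knocked.
- lever_pivot (a point): point on the lever's vertical pivot axis, 68 mm above the bench, at (0, -82) mm in the base board's frame
- lever_peg (a point): centre line of the upright peg on the black lever arm, 110 mm from the pivot, 68 mm above the bench. Peg 16 mm thick; yellow cap 20 mm wide, 66 to 82 mm above the bench; arm 18 mm wide, its top 42 mm above the bench. Open, the peg is on the robot's side; it goes round away from the robot until the arm points along the board's -y.
- rosette: carved round wooden rosette, 80 mm across and 24 mm high, loose in the 6 mm deep recess (88 mm wide) on top of the wheel and turning with it; origin at the centre of its underside, 74 mm above the bench
- spare_rosette: a second carved rosette, 72 mm across and 24 mm high, lying on the base board's corner beyond the lever; origin under its centre
- mallet: wooden carver's mallet lying on the bench, head 84 mm thick, 260 mm long; origin on the bench where head and handle meet, head along its +x
- gouge_a: carving gouge with a light wooden handle, 265 mm long, 25 mm thick, lying; origin under the joint of handle and blade, blade along +x
- gouge_b: carving gouge with a dark wooden handle, 235 mm long, 25 mm thick, lying; origin under the joint of handle and blade, blade along +x
- glue: white glue bottle, 60 mm wide, 150 mm high, standing; origin under its centre
- wax_tin: flat wax tin with a brass-coloured side and pale lid, 76 mm wide, 35 mm high; origin under its centre
- sanding_block: cork sanding block, 90 x 50 x 28 mm; origin under its centre
Things that resemble listed ones, but are neither listed nor needed, are in the scene too. What is shaped like the rosette but pink or turquoise is not meant.

How it is judged:
By the outcome, as a careful person would: the job done as asked, in the order asked, and still so for the second after the job is handed in, with the robot touching nothing.
It also fails if it takes over 64 s, if anything falls off the work surface, if the arm or the gripper's body presses on something with over 40 N, if the wrist force passes 120 N, or if a joint passes its speed limit or range.

## Working session

There is one attempt and no reset: what is moved stays moved. The work goes in short steps, Python scripts to look and compute and a shell command to move; the robot and the scene stay as the last step left them, time stands still between calls to the robot, and variables do not carry over. Pictures are saved under pics/ and viewed, at most 10 in all, crops included, and the job is handed in when it is done.

```bash
mkdir -p pics; cat > h.py <<'E'
import numpy as np, cv2
from workcell import bot
def ray(cam,px):
    K=np.array(cam["camera_matrix"]);T=np.array(cam["extrinsics"]);R=T[:3,:3];t=T[:3,3]
    d=R.T@np.linalg.inv(K)@np.array([px[0],px[1],1.]);return -R.T@t,d
def at_z(cam,px,z):
    o,d=ray(cam,px);return o+d*(z-o[2])/d[2]
def proj(cam,p):
    K=np.array(cam["camera_matrix"]);T=np.array(cam["extrinsics"]);c=T[:3,:3]@np.array(p)+T[:3,3];u=K@c;return u[:2]/u[2]
Z=dict(wheel_axis=.068,red_ball=.068,pointer_tip=.068,lever_pivot=.068,lever_peg=.068,fixture=0,rosette=.074,spare_rosette=.018,mallet=0,gouge=0,gouge_a=0,glue=0,wax_tin=0,sanding_block=0)
def find(names,cams=("top","scene"),n=2):
    for c in cams:
        cam=bot.camera(c)
        for k in names:
            for r in bot.place_of(c,k)[:n]:
                px=np.array(r["centre"])*[640,480]
                print(c,k,round(r["score"],2),px.round(1),at_z(cam,px,Z[k]).round(4))
E
python3 - <<'E'
from h import *
for c in("top","scene"):
    cam=bot.camera(c); cv2.imwrite(f"pics/{c}0.png",cam["pixels"][:,:,::-1])
    print(ray(cam,(320,240)))
find(["wheel_axis","red_ball","pointer_tip","lever_pivot","lever_peg","fixture","rosette","spare_rosette"])
o=bot.get_obs();print(o["clock"],o["tool_rot"],o["ft_force"])
E
```

```text
(array([ 0.31856337, -0.04349592,  1.57920732]), array([ 0.13932892, -0.0071554 , -0.99023494]))
(array([ 1.58161426, -0.26622111,  1.0210078 ]), array([-0.74773268,  0.15546668, -0.64558004]))
top wheel_axis 0.91 [312.9 223.3] [ 0.5756 -0.0341  0.068 ]
top wheel_axis 0.28 [155.9 308.6] [0.3373 0.3677 0.068 ]
top red_ball 0.97 [331.2 257.9] [ 0.4842 -0.0855  0.068 ]
top pointer_tip 0.8 [279.8 188.9] [0.6666 0.0578 0.068 ]
top pointer_tip 0.55 [159.1 307.9] [0.3393 0.3595 0.068 ]
top lever_pivot 0.84 [346.6 220. ] [ 0.5875 -0.124   0.068 ]
top lever_pivot 0.53 [141.4 250.7] [0.4878 0.4163 0.068 ]
top lever_peg 0.79 [380.7 247.1] [ 0.5172 -0.2164  0.068 ]
top lever_peg 0.27 [158.8 308. ] [0.339  0.3603 0.068 ]
top fixture 0.95 [312.6 227.4] [ 0.5755 -0.0332  0.    ]
top fixture 0.75 [277.9 189.6] [0.6801 0.0677 0.    ]
top rosette 0.77 [351.7 322.6] [ 0.3161 -0.1432  0.074 ]
top rosette 0.67 [218.7 228.9] [0.5516 0.2149 0.074 ]
top spare_rosette 0.7 [377.  180.5] [ 0.7111 -0.209   0.018 ]
top spare_rosette 0.53 [486.3 211.4] [ 0.6331 -0.5146  0.018 ]
scene red_ball 0.9 [302.4 242.8] [ 0.4804 -0.0877  0.068 ]
scene red_ball 0.72 [478.4 270.1] [0.6778 0.3518 0.068 ]
scene pointer_tip 0.91 [368.7 284.7] [0.6757 0.0513 0.068 ]
scene pointer_tip 0.37 [191.3 312.3] [ 0.6858 -0.3972  0.068 ]
scene lever_pivot 0.39 [327.6 282.5] [ 0.648  -0.0508  0.068 ]
scene lever_peg 0.77 [259.8 256.6] [ 0.5158 -0.2117  0.068 ]
scene fixture 0.65 [328.4 280.6] [ 0.5746 -0.0318  0.    ]
scene rosette 0.91 [272.4 229.2] [ 0.4119 -0.1634  0.074 ]
scene rosette 0.84 [324.3 261.7] [ 0.5752 -0.0446  0.074 ]
scene spare_rosette 0.83 [270.7 320.1] [ 0.7031 -0.2081  0.018 ]
1.0 [ 1.94655472e-01  9.80871677e-01 -8.06200453e-06 -7.87467946e-06] [-0.49771307  0.09876761 -0.90852208]
```

View pics/top0.png

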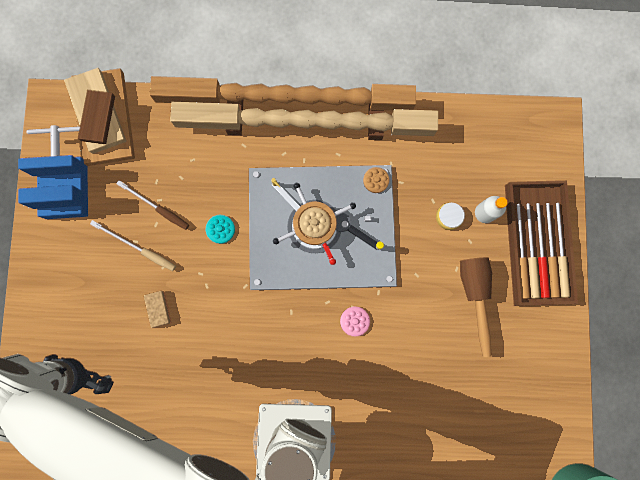

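View pics/scene0.png

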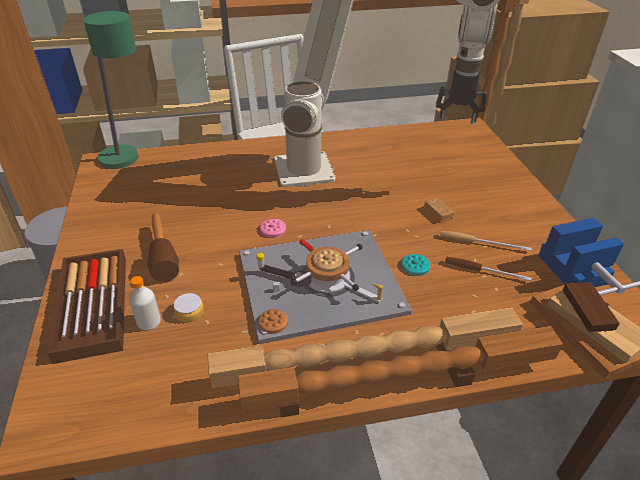

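Top view: wheel near (313,223), red ball near (331,260), pointer post near (275,183), lever peg (380,245). The scene view agrees with this. I'll zoom in to pin down the pointer and red ball.

```bash
cat >> h.py <<'E'
def redball(c):
    cam=bot.camera(c);im=cam["pixels"].astype(int)
    m=(im[:,:,0]>110)&(im[:,:,1]<60)&(im[:,:,2]<60)
    return cam,m
E
python3 - <<'E'
from h import *
out=[]
for c,(u,v) in dict(top=(235,155),scene=(230,215)).items():
    cam,m=redball(c); w,h=(160,120) if c=="top" else (170,125)
    out.append(cv2.resize(cam["pixels"][v:v+h,u:u+w,::-1],(780,580) if 0 else (w*4,h*4) ,interpolation=cv2.INTER_CUBIC))
    ax=np.array([.5752,-.0332,.068]); print(c,"axis px",proj(cam,ax).round(1))
    ys,xs=np.nonzero(m[v:v+h,u:u+w]); P=np.array([at_z(cam,(x+u,y+v),.068) for x,y in zip(xs,ys)])-ax
    r=np.hypot(P[:,0],P[:,1]);a=np.degrees(np.arctan2(P[:,1],P[:,0]))
    print(len(r),r.min(),r.max(),a.mean(),"outer",a[r>.1].mean())
cv2.imwrite("pics/c0.png",out[0]);cv2.imwrite("pics/c1.png",out[1])
E
```

```text
top axis px [312.6 223.4]
89 0.06086860904908502 0.12151339866612199 -150.09665270400245 outer -150.8750138790274
scene axis px [328.4 262.8]
54 0.06840063544271537 0.12482414985194067 -152.6299333568708 outer -152.95073276398944
```

View pics/c0.png

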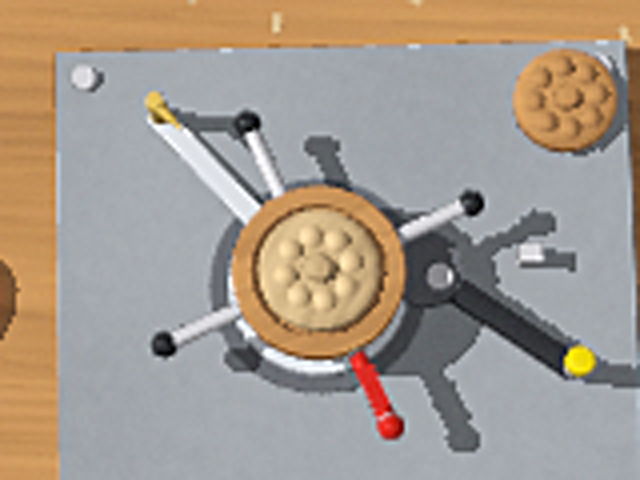

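View pics/c1.png

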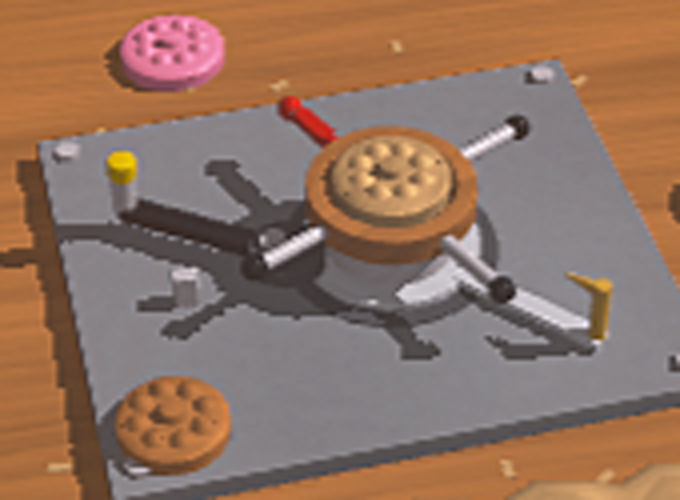

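The top crop shows the pointer tip at about crop (177,123), full-image pixel (279,186), with the post at (273,180). The other three balls are black. In the scene crop the tip is about crop (568,274), full-image (372,283.5), and the post top (380,286). Next I'll fit the axis, wheel angle, pointer and lever numerically.

```bash
cat > fit.py <<'E'
from h import *
from scipy.optimize import least_squares
guess={"top":[(332.5,261.5),(353,205.8),(296.8,185.3),(275.8,241.3)],"scene":[(302.4,242),None,(355.4,287),(359.5,246.8)]}
def ballfit(guess,ax0=(.575,-.033),th0=-2.65):
    obs=[];cams={}
    for c,g in guess.items():
        cam=bot.camera(c);cams[c]=cam;im=cam["pixels"].astype(int)
        for k,p in enumerate(g):
            if p is None: continue
            u,v=int(round(p[0])),int(round(p[1]));w=im[v-5:v+6,u-5:u+6]
            if k==0: wt=np.clip(w[:,:,0]-np.maximum(w[:,:,1],w[:,:,2])-60,0,None)
            else: wt=np.clip(60-w.max(2),0,None)
            yy,xx=np.mgrid[v-5:v+6,u-5:u+6]
            if k==0: # keep near ball only
                wt=wt*((xx-p[0])**2+(yy-p[1])**2<14)
            wt=wt*((xx-p[0])**2+(yy-p[1])**2<22)
            obs.append((c,k,((xx*wt).sum()/wt.sum(),(yy*wt).sum()/wt.sum())))
    def f(x):
        return np.concatenate([proj(cams[c],[x[0]+.113*np.cos(x[2]+s*k*np.pi/2),x[1]+.113*np.sin(x[2]+s*k*np.pi/2),.068])-q for c,k,q in obs])
    s=1; r=least_squares(f,[*ax0,th0],loss="soft_l1")
    return cams,obs,r.x,f(r.x).reshape(-1,2)
E
python3 - <<'E'
from fit import *
cams,obs,x,res=ballfit(guess);print("axis",x[:2].round(4),"red deg",np.degrees(x[2]).round(2))
for o,r in zip(obs,res):print(o[0],o[1],np.round(o[2],1),r.round(2))
t=at_z(cams["top"],(279,185.5),.068);s=at_z(cams["scene"],(372,283.3),.068)
tp=at_z(cams["top"],(273.3,179.8),.074);sp=at_z(cams["scene"],(380.5,286.),.074)
for p in(t,s,tp,sp):d=p[:2]-x[:2];print(p.round(4),np.hypot(*d).round(4),np.degrees(np.arctan2(d[1],d[0])).round(2))
for c,px,z in[("top",(346.6-1.5+0,223.5),.042),("top",(379.5,244.6),.082),("scene",(260,254),.082)]:print(c,at_z(cams[c],px,z).round(4))
for px in[(249,168),(391.5,166),(396,286),(250,290)]:print(at_z(cams["top"],px,.018).round(4))
E
```

```text
axis [ 0.5763 -0.0377] red deg -153.75
top 0 [331.9 261.3] [0.02 0.14]
top 1 [353.4 205.9] [-0.85  0.05]
top 2 [297.1 185.6] [-0.16 -0.15]
top 3 [276.2 241.4] [-0.69 -0.93]
scene 0 [303.5 241.3] [-1.46  0.26]
scene 2 [354.9 287.8] [-0.74 -0.59]
scene 3 [358.8 246.8] [-0.06 -0.11]
[0.6759 0.0604 0.068 ] 0.1398 44.57
[0.6724 0.061  0.068 ] 0.1378 45.74
[0.6896 0.0759 0.074 ] 0.1604 45.07
[0.6916 0.0775 0.074 ] 0.1631 44.99
top [ 0.5823 -0.1215  0.042 ]
top [ 0.5219 -0.2116  0.082 ]
scene [ 0.5211 -0.2107  0.082 ]
[0.7349 0.1494 0.018 ]
[ 0.754  -0.2489  0.018 ]
[ 0.4182 -0.2655  0.018 ]
[0.3954 0.1308 0.018 ]
```

Fit result: axis (0.5763, -0.0377), red ball at -153.8°, pointer at 45.1°. That means about 161° clockwise. I'll straddle the red spoke with the fingertips, starting by hovering over it.

```bash
python3 -m creep '[0.311,-0.536,0,0.85,0.04,0.311,-0.536,0,0.85,0.04,0.311,-0.536,0,0.85,0.04,0.311,-0.536,0,0.85,0.04,0.311,-0.536,0,0.85,0.04,0.311,-0.536,0,0.85,0.04,0.311,-0.536,0,0.85,0.04,0.311,-0.536,0,0.85,0.04,0.311,-0.536,0,0.85,0.04,0.311,-0.536,0,0.85,0.04]'
```

```text
clock: 2.03
eef_pos: [0.3806, 0.1367, 0.2317]
tool_rot: [-0.228, 0.974, 0.0, 0.001]
ft_force: [0.8, 1.1, -0.3]
grip_width: 0.0402
grasp_force: 0.0
```

```bash
python3 -m creep '[0.121,-0.211,0,0,0.04,0.121,-0.211,0,0,0.04,0.121,-0.211,0,0,0.04,0.121,-0.211,0,0,0.04,0.121,-0.211,0,0,0.04,0.121,-0.211,-0.06,0,0.04,0.121,-0.211,-0.06,0,0.04,0.121,-0.211,-0.06,0,0.04,0.121,-0.211,-0.06,0,0.04]'; python3 - <<'E'
from h import *
o=bot.get_obs();R=__import__("scipy.spatial.transform",fromlist=["Rotation"]).Rotation.from_quat(o["tool_rot"]).as_matrix()
print(o["eef_pos"],"psi",np.degrees(np.arctan2(R[1,1],R[0,1])),o["grip_width"])
cam=bot.camera("scene");cv2.imwrite("pics/hover.png",cv2.resize(cam["pixels"][150:300,210:410,::-1],(800,600),interpolation=cv2.INTER_CUBIC))
E
```

```text
clock: 2.78
eef_pos: [0.4997, -0.073, 0.17]
tool_rot: [-0.226, 0.974, 0.001, -0.002]
ft_force: [0.1, -0.4, 1.2]
grip_width: 0.0397
grasp_force: 0.0
[ 0.49970996 -0.07300297  0.16997611] psi 116.15528414846975 0.0396931063865725
```

View pics/hover.png

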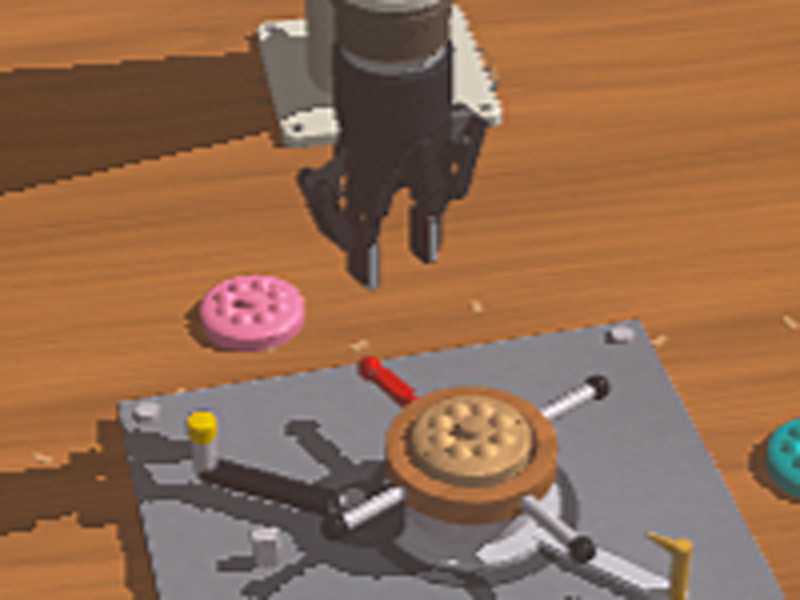

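The hover picture shows the fingers straddling the line of the red spoke, with the ball at crop (370,368). I'll descend and narrow the gap, and compute the sweep table.

```bash
python3 -m creep '[0.002,-0.001,-0.03,0,0.04,0.002,-0.001,-0.06,0,0.04,0.002,-0.001,-0.08,0,0.04,0.002,-0.001,-0.1,0,0.04,0.002,-0.001,-0.11,0,0.04,0.002,-0.001,-0.118,0,0.04,0.002,-0.001,-0.118,0,0.03,0.002,-0.001,-0.118,0,0.02,0.002,-0.001,-0.118,0,0.02]'; cat > sweep.py <<'E'
import sys
from h import *
A=np.array([.5763,-.0377])
def table(p0,r,phi0,step,n):
    for k in range(1,n+1):
        a=np.radians(phi0+step*k);q=A+r*np.array([np.cos(a),np.sin(a)])-p0
        print("%.3f,%.3f,0,%.3f,0.02"%(q[0],q[1],np.radians(step*k)),end=",")
    print()
E
python3 - <<'E'
from sweep import *
o=bot.get_obs();p=np.array(o["eef_pos"][:2]);d=p-A;r=np.hypot(*d);a=np.degrees(np.arctan2(d[1],d[0]))
print(o["ft_force"],o["eef_pos"],r,a)
for j in range(4):
    f=a-40*j;q=A+r*np.array([np.cos(np.radians(f)),np.sin(np.radians(f))]);table(q,r,f,-4,10)
E
```

```text
clock: 3.58
eef_pos: [0.5043, -0.0736, 0.0549]
tool_rot: [-0.227, 0.974, -0.001, 0.001]
ft_force: [-0.9, -0.5, 0.2]
grip_width: 0.02
grasp_force: 0.0
[-0.88573121 -0.49966773  0.17747138] [ 0.50430729 -0.07360995  0.05493873] 0.08045169417363487 -153.48998577663298
-0.002,0.005,0,-0.070,0.02,-0.004,0.010,0,-0.140,0.02,-0.006,0.016,0,-0.209,0.02,-0.007,0.021,0,-0.279,0.02,-0.008,0.027,0,-0.349,0.02,-0.008,0.032,0,-0.419,0.02,-0.008,0.038,0,-0.489,0.02,-0.008,0.044,0,-0.559,0.02,-0.007,0.049,0,-0.628,0.02,-0.006,0.055,0,-0.698,0.02,
0.001,0.005,0,-0.070,0.02,0.003,0.011,0,-0.140,0.02,0.006,0.016,0,-0.209,0.02,0.008,0.021,0,-0.279,0.02,0.011,0.026,0,-0.349,0.02,0.014,0.030,0,-0.419,0.02,0.018,0.035,0,-0.489,0.02,0.022,0.039,0,-0.559,0.02,0.026,0.042,0,-0.628,0.02,0.030,0.046,0,-0.698,0.02,
0.005,0.003,0,-0.070,0.02,0.009,0.006,0,-0.140,0.02,0.014,0.009,0,-0.209,0.02,0.020,0.011,0,-0.279,0.02,0.025,0.012,0,-0.349,0.02,0.030,0.014,0,-0.419,0.02,0.036,0.015,0,-0.489,0.02,0.042,0.016,0,-0.559,0.02,0.047,0.016,0,-0.628,0.02,0.053,0.016,0,-0.698,0.02,
0.006,-0.001,0,-0.070,0.02,0.011,-0.001,0,-0.140,0.02,0.017,-0.003,0,-0.209,0.02,0.022,-0.004,0,-0.279,0.02,0.027,-0.007,0,-0.349,0.02,0.032,-0.009,0,-0.419,0.02,0.037,-0.012,0,-0.489,0.02,0.042,-0.015,0,-0.559,0.02,0.046,-0.018,0,-0.628,0.02,0.050,-0.022,0,-0.698,0.02,
```

```bash
python3 -m creep '[-0.004,0.004,0,-0.070,0.02,-0.006,0.009,0,-0.140,0.02,-0.008,0.015,0,-0.209,0.02,-0.009,0.020,0,-0.279,0.02,-0.010,0.026,0,-0.349,0.02,-0.010,0.032,0,-0.419,0.02,-0.010,0.038,0,-0.489,0.02,-0.010,0.044,0,-0.559,0.02,-0.009,0.050,0,-0.628,0.02,-0.008,0.056,0,-0.698,0.02]'
python3 - <<'E'
from sweep import *
o=bot.get_obs();d=np.array(o["eef_pos"][:2])-A;print(o["ft_force"],np.hypot(*d),np.degrees(np.arctan2(d[1],d[0])))
E
```

```text
clock: 4.42
eef_pos: [0.4954, -0.0184, 0.0548]
tool_rot: [0.122, 0.993, -0.001, 0.001]
ft_force: [-1.3, -2.9, 1.9]
grip_width: 0.0192
grasp_force: 1.4
[-1.2520585  -2.89026345  1.88853292] 0.08317775415251806 166.58431344613655
```

```bash
python3 -m creep '[0.001,0.005,0,-0.070,0.02,0.003,0.011,0,-0.140,0.02,0.006,0.016,0,-0.209,0.02,0.008,0.021,0,-0.279,0.02,0.011,0.026,0,-0.349,0.02,0.014,0.030,0,-0.419,0.02,0.018,0.035,0,-0.489,0.02,0.022,0.039,0,-0.559,0.02,0.026,0.043,0,-0.628,0.02,0.030,0.047,0,-0.698,0.02]'
python3 -m creep '[0.005,0.003,0,-0.070,0.02,0.009,0.006,0,-0.140,0.02,0.014,0.009,0,-0.209,0.02,0.020,0.011,0,-0.279,0.02,0.025,0.012,0,-0.349,0.02,0.030,0.014,0,-0.419,0.02,0.036,0.015,0,-0.489,0.02,0.042,0.016,0,-0.559,0.02,0.047,0.016,0,-0.628,0.02,0.053,0.016,0,-0.698,0.02]'
python3 - <<'E'
from sweep import *
o=bot.get_obs();d=np.array(o["eef_pos"][:2])-A;print(o["ft_force"],np.hypot(*d),np.degrees(np.arctan2(d[1],d[0])))
R=__import__("scipy.spatial.transform",fromlist=["Rotation"]).Rotation.from_quat(o["tool_rot"]).as_matrix()
print("psi",np.degrees(np.arctan2(R[1,1],R[0,1])),o["joint_pos"])
cam=bot.camera("scene");cv2.imwrite("pics/mid.png",cv2.resize(cam["pixels"][150:300,230:430,::-1],(800,600),interpolation=cv2.INTER_CUBIC))
E
```

```text
clock: 5.25
eef_pos: [0.5251, 0.0289, 0.0546]
tool_rot: [0.454, 0.891, -0.0, 0.0]
ft_force: [-1.3, -2.3, 1.2]
grip_width: 0.0201
grasp_force: 1.3
clock: 6.08
eef_pos: [0.5774, 0.046, 0.0543]
tool_rot: [0.731, 0.683, 0.0, -0.001]
ft_force: [-2.9, 1.6, 0.7]
grip_width: 0.0202
grasp_force: 1.4
[-2.92828627  1.59211619  0.73699319] 0.08368906044677421 89.22083935274033
psi -3.8930620639160507 [ 7.87078747e-02  5.26726129e-01 -5.35484303e-02  9.91602517e-01
  1.43973631e-03  1.71745098e+00]
```

View pics/mid.png

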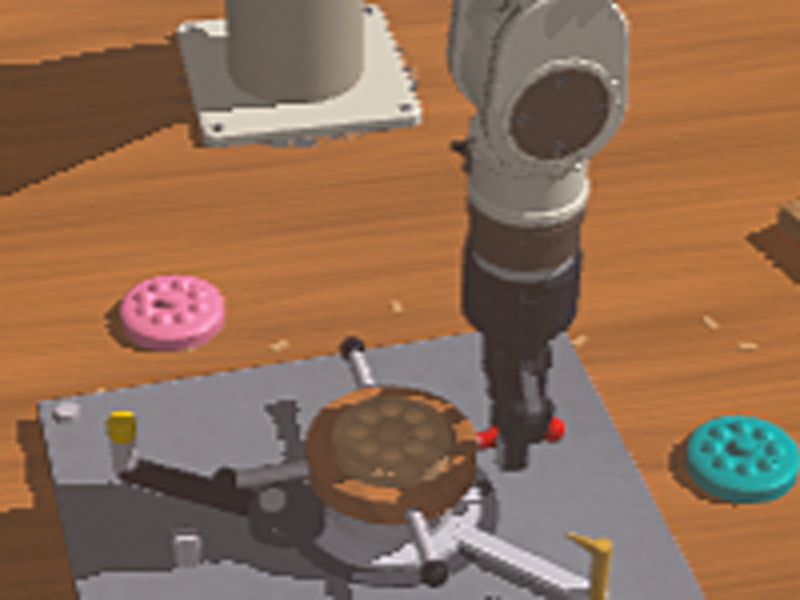

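The red ball at crop (555,430) follows the fingers, and the rosette is undisturbed. Continuing the sweep.

```bash
python3 -m creep '[0.006,-0.001,0,-0.070,0.02,0.011,-0.001,0,-0.140,0.02,0.017,-0.003,0,-0.209,0.02,0.022,-0.004,0,-0.279,0.02,0.027,-0.007,0,-0.349,0.02,0.032,-0.009,0,-0.419,0.02,0.037,-0.012,0,-0.489,0.02,0.042,-0.015,0,-0.559,0.02,0.046,-0.018,0,-0.628,0.02,0.046,-0.018,0,-0.628,0.02]'
python3 - <<'E'
from sweep import *
o=bot.get_obs();d=np.array(o["eef_pos"][:2])-A;print(o["ft_force"],np.hypot(*d),np.degrees(np.arctan2(d[1],d[0])))
for c in("top","scene"):
    cam,m=redball(c);u,v=(235,155) if c=="top" else (300,215)
    ys,xs=np.nonzero(m[v:v+120,u:u+160]);P=np.array([at_z(cam,(x+u,y+v),.068) for x,y in zip(xs,ys)])[:,:2]-A
    a=np.degrees(np.arctan2(P[:,1],P[:,0]));r=np.hypot(*P.T);print(c,len(r),r.min(),r.max(),a[r>.1].mean())
    r=bot.place_of(c,"red_ball")
    for q in r[:2]:
        w=at_z(cam,np.array(q["centre"])*[640,480],.068)[:2]-A;print(q["score"],np.hypot(*w),np.degrees(np.arctan2(w[1],w[0])))
cv2.imwrite("pics/near.png",cv2.resize(bot.camera("scene")["pixels"][215:315,300:430,::-1],(780,600),interpolation=cv2.INTER_CUBIC))
E
```

```text
clock: 6.97
eef_pos: [0.6249, 0.0275, 0.0542]
tool_rot: [0.905, 0.425, 0.001, -0.0]
ft_force: [0.2, 0.7, 0.2]
grip_width: 0.0198
grasp_force: 0.3
[0.21314448 0.73540502 0.22137612] 0.08135432138242302 53.296981880339665Traceback (most recent call last):
  File "<stdin>", line 5, in <module>
IndexError: too many indices for array: array is 1-dimensional, but 2 were indexed
```

```bash
python3 - <<'E'
from sweep import *
cam,m=redball("scene");u,v=300,215
ys,xs=np.nonzero(m[v:v+120,u:u+160]);P=np.array([at_z(cam,(x+u,y+v),.068)[:2] for x,y in zip(xs,ys)]).reshape(-1,2)-A
a=np.degrees(np.arctan2(P[:,1],P[:,0]));r=np.hypot(*P.T);print(len(r),r.min(),r.max(),a[r>.1].mean(),a.mean())
p=A+.0814*np.array([np.cos(np.radians(53.3)),np.sin(np.radians(53.3))]);table(p,.082,53.3,-2,5)
E
```

```text
47 0.08359757158062142 0.12222448602100726 56.47489425524555 57.32691896269633
0.003,-0.001,0,-0.035,0.02,0.005,-0.003,0,-0.070,0.02,0.007,-0.005,0,-0.105,0.02,0.009,-0.007,0,-0.140,0.02,0.011,-0.009,0,-0.175,0.02,
```

```bash
python3 -m creep '[0.003,-0.001,0,-0.035,0.02,0.005,-0.003,0,-0.070,0.02,0.007,-0.005,0,-0.105,0.02,0.009,-0.007,0,-0.140,0.02,0.011,-0.009,0,-0.175,0.02,0.011,-0.009,0,-0.175,0.02]'
python3 -m creep '[-0.002,0.002,0,0,0.035,-0.002,0.002,0,0,0.035,-0.002,0.002,0,0,0.035,-0.002,0.002,0.04,0,0.035,-0.002,0.002,0.08,0,0.035,-0.042,0.002,0.12,0,0.035,-0.082,0.002,0.12,0,0.035,-0.122,0.002,0.12,0,0.035,-0.162,0.002,0.12,0,0.035,-0.202,0.002,0.12,0,0.035]'
python3 - <<'E'
from sweep import *
for c in("top","scene"):
    cam,m=redball(c);u,v=(235,155) if c=="top" else (300,215)
    ys,xs=np.nonzero(m[v:v+120,u:u+160]);P=np.array([at_z(cam,(x+u,y+v),.068)[:2] for x,y in zip(xs,ys)]).reshape(-1,2)-A
    a=np.degrees(np.arctan2(P[:,1],P[:,0]));r=np.hypot(*P.T);print(c,len(r),r.min(),r.max(),a[r>.1].mean(),a.mean())
    print([proj(cam,[*(A+.113*np.array([np.cos(t),np.sin(t)])),.068]).round(1) for t in np.radians(46.5+90*np.arange(4))])
t=bot.camera("top")["pixels"][165:265,255:385,::-1];cv2.imwrite("pics/near.png",cv2.resize(t,(780,600),interpolation=cv2.INTER_CUBIC))
E
```

```text
clock: 7.57
eef_pos: [0.6349, 0.0183, 0.0539]
tool_rot: [0.939, 0.345, 0.0, -0.0]
ft_force: [-0.9, 1.2, 0.7]
grip_width: 0.0197
grasp_force: 0.7
clock: 8.4
eef_pos: [0.4362, 0.0202, 0.1739]
tool_rot: [0.939, 0.345, 0.001, 0.0]
ft_force: [-0.1, 0.5, -0.1]
grip_width: 0.035
grasp_force: 0.0
top 82 0.06361475042156126 0.1197108982096007 45.23412526816194 45.00784249257015
[array([284.7, 193.6]), array([283.9, 252.7]), array([344.2, 253. ]), array([344.1, 194. ])]
scene 76 0.060640847887663454 0.12115093050595688 46.960228915452625 48.32317793382049
[array([363.9, 279.2]), array([347.8, 240.4]), array([292.2, 248.3]), array([303.6, 288.7])]
```

View pics/near.png

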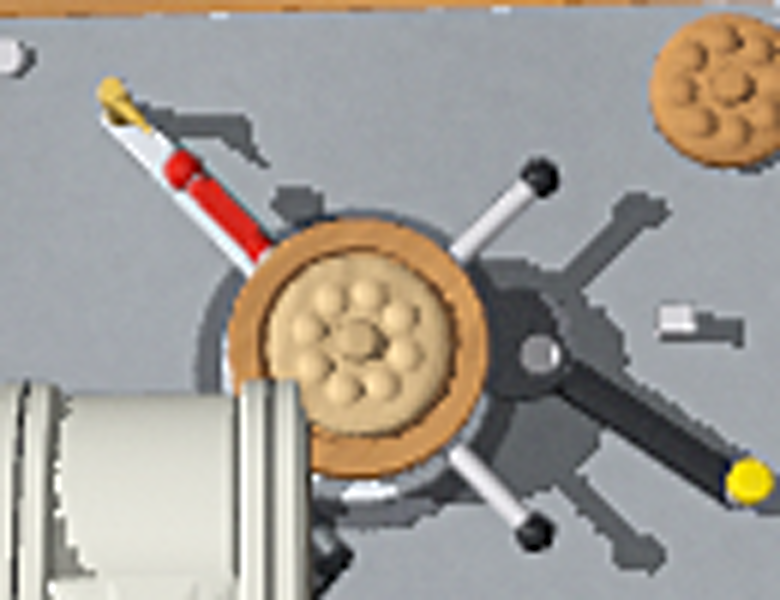

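The picture shows the red ball at crop (183,170), the pointer tip about (150,130) and the post (110,92): nearly aligned, with about 1° of clockwise turn left. One precise check with the ball fit before deciding on a nudge.

```bash
python3 - <<'E'
from fit import *
g={"top":[(285.5,193.3),None,(344.2,253.3),(345,194.5)],"scene":[(363.9,279.2),None,None,(303.6,288.7)]}
cams,obs,x,res=ballfit(g,th0=.8);print("axis",x[:2].round(4),"red deg",np.degrees(x[2]).round(2))
for o,r in zip(obs,res):print(o[0],o[1],np.round(o[2],1),r.round(2))
# per camera image-line test: signed angle of pointer vs ball as back-projected
for c,tip,post in(("top",(279.8,186.3),(273.3,180.0)),("scene",(372,283.3),(380.5,286.))):
    for p,z in((tip,.068),(post,.074),([o[2] for o in obs if o[0]==c and o[1]==0][0],.068)):
        d=at_z(cams[c],p,z)[:2]-x[:2];print(c,np.hypot(*d).round(4),np.degrees(np.arctan2(d[1],d[0])).round(2))
    im=cams[c]["pixels"].astype(int);u,v=int(post[0]),int(post[1])
    for r in bot.place_of(c,"pointer_tip")[:1]:
        d=at_z(cams[c],np.array(r["centre"])*[640,480],.068)[:2]-x[:2];print(" net",r["score"],np.hypot(*d),np.degrees(np.arctan2(d[1],d[0])))
    for r in bot.place_of(c,"red_ball")[:1]:
        d=at_z(cams[c],np.array(r["centre"])*[640,480],.068)[:2]-x[:2];print(" net ball",r["score"],np.hypot(*d),np.degrees(np.arctan2(d[1],d[0])))
E
```

```text
axis [ 0.5759 -0.0387] red deg 46.2
top 0 [285.  193.2] [0.16 0.4 ]
top 2 [344.7 253.9] [-0.26 -0.63]
top 3 [345.6 194.5] [-0.97 -0.27]
scene 0 [365.1 278.8] [-1.68  0.56]
scene 3 [303.  289.6] [ 0.02 -1.04]
top 0.1376 44.72
top 0.161 45.36
top 0.1141 45.98
 net 0.58 0.13527976714950277 49.131861114205044
 net ball 0.56 0.1229979714470184 45.84690649325795
scene 0.1387 45.93
scene 0.164 45.15
scene 0.1157 48.28
 net 0.84 0.14195489318321525 44.17439211319767
 net ball 0.62 0.11575157781879383 46.50601894405618
```

Ball at about 46.3°, pointer about 45.2°, so I'll nudge roughly 1.1° further clockwise with the same straddle.

```bash
python3 -m creep '[0.04,0,0,0,0.035,0.08,0,0,0,0.035,0.12,0,0,0,0.035,0.16,0,0,0,0.035,0.2,0,0,0,0.035,0.2,0,0,0,0.035,0.2,0,-0.04,0,0.035,0.2,0,-0.08,0,0.035,0.2,0,-0.12,0,0.035,0.2,0,-0.12,0,0.02]'
python3 -m creep '[0,0,0,0,0.02,0,0,0,0,0.02,0.001,-0.001,0,0,0.02,0.002,-0.002,0,0,0.02,0.0025,-0.0025,0,-0.01,0.02,0.0032,-0.0032,0,-0.02,0.02,0.0032,-0.0032,0,-0.02,0.02,0.0032,-0.0032,0,-0.02,0.02]'
python3 -m creep '[-0.002,0.002,0,0,0.035,-0.002,0.002,0,0,0.035,-0.002,0.002,0,0,0.035,-0.002,0.002,0.04,0,0.035,-0.002,0.002,0.08,0,0.035,-0.042,-0.03,0.12,0,0.02,-0.082,-0.06,0.12,0,0,-0.122,-0.09,0.12,0,0,-0.162,-0.12,0.12,0,0,-0.202,-0.15,0.12,0,0]'
python3 - <<'E'
from fit import *
g={"top":[(285.5,193.3),None,(344.2,253.3),(345,194.5)],"scene":[(364.5,279.2),None,None,(303.6,288.9)]}
cams,obs,x,res=ballfit(g,th0=.8);print("axis",x[:2].round(4),"red deg",np.degrees(x[2]).round(2))
for o,r in zip(obs,res):print(o[0],o[1],np.round(o[2],1),r.round(2))
t=cams["top"]["pixels"][165:290,255:415,::-1];cv2.imwrite("pics/set.png",cv2.resize(t,(768,600),interpolation=cv2.INTER_CUBIC))
E
```

```text
clock: 9.68
eef_pos: [0.6313, 0.0201, 0.043]
tool_rot: [0.939, 0.344, -0.008, -0.003]
ft_force: [-1.4, -0.8, -2.7]
grip_width: 0.0242
grasp_force: 0.0
clock: 10.35
eef_pos: [0.642, 0.0169, 0.0545]
tool_rot: [0.942, 0.335, 0.001, 0.001]
ft_force: [-0.1, 0.2, 1.2]
grip_width: 0.0198
grasp_force: 0.3
clock: 11.18
eef_pos: [0.4799, -0.1022, 0.1732]
tool_rot: [0.942, 0.335, 0.001, 0.001]
ft_force: [0.1, -1.5, -0.1]
grip_width: 0.0002
grasp_force: 0.0fit.py:17: RuntimeWarning: invalid value encountered in scalar divide
  obs.append((c,k,((xx*wt).sum()/wt.sum(),(yy*wt).sum()/wt.sum())))
Traceback (most recent call last):
  File "fit.py", line 20, in ballfit
    s=1; r=least_squares(f,[*ax0,th0],loss="soft_l1")
           ~~~~~~~~~~~~~^^^^^^^^^^^^^^^^^^^^^^^^^^^^^
ValueError: Residuals are not finite in the initial point.
```

```bash
python3 - <<'E'
from fit import *
cam=bot.camera("top");t=cam["pixels"][165:290,255:415,::-1];cv2.imwrite("pics/set.png",cv2.resize(t,(768,600),interpolation=cv2.INTER_CUBIC))
g={"top":[(285.5,193.3),None,None,(345,194.5)],"scene":[(364.5,279.2),None,None,(303.6,288.9)]}
cams,obs,x,res=ballfit(g,ax0=(.576,-.038),th0=.8);print("axis",x[:2].round(4),"red deg",np.degrees(x[2]).round(2))
for o,r in zip(obs,res):
    d=at_z(cams[o[0]],o[2],.068)[:2]-[.5761,-.0382];print(o[0],o[1],np.round(o[2],1),r.round(2),np.degrees(np.arctan2(d[1],d[0])))
E
```

```text
axis [ 0.5766 -0.0385] red deg 43.39
top 0 [286.5 191.8] [0.17 0.18] 43.10361605889587
top 3 [347.3 196.2] [-1.3  -0.71] -48.441991582889955
scene 0 [363.6 280.2] [-1.22  0.55] 44.889004169375745
scene 3 [301.2 288.9] [ 0.1  -1.05] -45.56484464655663
```

View pics/set.png

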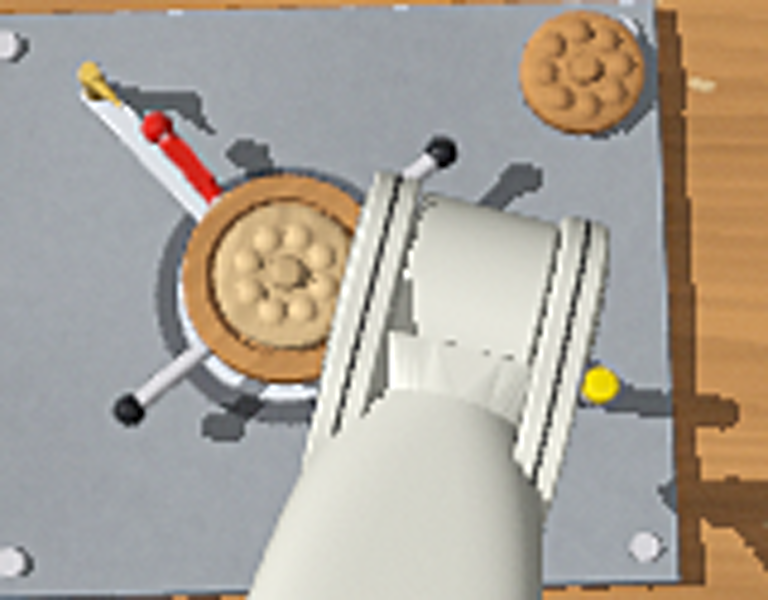

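The fit now gives 43.4°, so the wheel went about 1.8° past; the picture agrees, with the ball at crop (157,127) a little clockwise of the pointer line. I'll push back anticlockwise, reading the arm's settled position along the way.

```bash
cat > st.py <<'E'
from h import *
from scipy.spatial.transform import Rotation as Ro
o=bot.get_obs();R=Ro.from_quat(o["tool_rot"]).as_matrix();print(round(o["clock"],2),np.round(o["eef_pos"],4),"psi",np.degrees(np.arctan2(R[1,1],R[0,1])).round(2),"F",np.round(o["ft_force"],1),"w",round(o["grip_width"],4))
E
python3 st.py
python3 -m creep '[0.04,0.03,0,0.04,0.02,0.08,0.06,0,0.07,0.035,0.12,0.09,0,0.07,0.035,0.157,0.12,0,0.07,0.035,0.157,0.12,0,0.07,0.035,0.157,0.12,0,0.07,0.035,0.157,0.12,0,0.07,0.035,0.157,0.12,0,0.07,0.035]'; python3 st.py
```

```text
11.43 [ 0.4818 -0.1015  0.1731] psi -50.93 F [ 0.1 -0.1 -1. ] w -0.0002
clock: 12.1
eef_pos: [0.6382, 0.0197, 0.1716]
tool_rot: [0.93, 0.368, -0.001, -0.0]
ft_force: [0.7, -0.5, 0.1]
grip_width: 0.0353
grasp_force: 0.0
12.1 [0.6382 0.0197 0.1716] psi -46.77 F [ 0.7 -0.5  0.1] w 0.0353
```

```bash
python3 -m creep '[0,0,-0.04,0,0.035,0,0,-0.08,0,0.035,0,0,-0.1,0,0.035,0,0,-0.117,0,0.035,0,0,-0.117,0,0.035,0,0,-0.117,0,0.02,0,0,-0.117,0,0.02,0,0,-0.117,0,0.02,0,0,-0.117,0,0.02]'; python3 st.py
python3 -m creep '[-0.001,0.001,0,0.01,0.02,-0.002,0.002,0,0.02,0.02,-0.003,0.003,0,0.03,0.02,-0.003,0.003,0,0.03,0.02,-0.003,0.003,0,0.03,0.02]'; python3 st.py
```

```text
clock: 12.85
eef_pos: [0.6395, 0.0186, 0.0578]
tool_rot: [0.93, 0.367, 0.002, 0.001]
ft_force: [-0.8, 0.2, -0.1]
grip_width: 0.02
grasp_force: 0.0
12.85 [0.6395 0.0186 0.0578] psi -46.88 F [-0.8  0.2 -0.1] w 0.02
clock: 13.27
eef_pos: [0.6352, 0.0219, 0.0558]
tool_rot: [0.924, 0.382, 0.0, 0.0]
ft_force: [0.7, -0.8, -0.6]
grip_width: 0.0202
grasp_force: 0.2
13.27 [0.6352 0.0219 0.0558] psi -45.13 F [ 0.7 -0.8 -0.6] w 0.0202
```

```bash
python3 -m creep '[-0.001,0.001,0,0,0.02,-0.002,0.002,0,0,0.02,-0.003,0.003,0,0,0.02,-0.003,0.003,0,0,0.02,-0.003,0.003,0,0,0.02]'; python3 st.py
cat > chk.py <<'E'
from fit import *
import sys
A=np.array([.5763,-.0382])
for c,k,p in [("top",0,(285.7,192.5)),("top",3,(346.5,195.3)),("top",2,(343.8,253.7)),("top",1,(284,252.5)),("scene",0,(364.2,279.5)),("scene",3,(302.3,288.9))]:
    try:
        g={c:[None]*4};g[c][k]=p
        cam,obs,_,_=ballfit(g);d=at_z(cam[c],obs[0][2],.068)[:2]-A
        print(c,k,np.round(obs[0][2],1),np.hypot(*d).round(4),((np.degrees(np.arctan2(d[1],d[0]))-90*k+180)%360-180).round(2))
    except Exception as e: print(c,k,"hidden")
E
python3 chk.py 2>/dev/null
```

```text
clock: 13.68
eef_pos: [0.6326, 0.025, 0.0558]
tool_rot: [0.924, 0.382, 0.001, 0.0]
ft_force: [3.1, -0.6, -1.4]
grip_width: 0.0199
grasp_force: 1.1
13.68 [0.6326 0.025  0.0558] psi -45.14 F [ 3.1 -0.6 -1.4] w 0.0199
top 0 hidden
top 3 [345.6 195. ] 0.1137 44.25
top 2 [343.9 254.5] 0.115 44.58
top 1 hidden
scene 0 [364.6 279.5] 0.1152 46.75
scene 3 [302.5 287.8] 0.1117 44.64
```

```bash
python3 -m creep '[0.003,-0.003,0,0,0.025,0.003,-0.003,0,0,0.035,0.003,-0.003,0,0,0.035,0.003,-0.003,0.04,0,0.035,0.003,-0.003,0.08,0,0.035,-0.03,-0.003,0.12,0,0.02,-0.07,-0.003,0.12,0,0,-0.11,-0.003,0.12,0,0,-0.15,-0.003,0.12,0,0,-0.19,-0.003,0.12,0,0]'; python3 chk.py 2>/dev/null
python3 - <<'E'
from fit import *
g={"top":[(285.5,193.0),None,(344.,253.5),(345.8,194.8)],"scene":[(364.2,279.4),None,None,(302.8,288.9)]}
cams,obs,x,res=ballfit(g,ax0=(.576,-.038),th0=.8);print("axis",x[:2].round(4),"red deg",np.degrees(x[2]).round(2))
t=cams["top"]["pixels"][170:230,260:340,::-1];cv2.imwrite("pics/set2.png",cv2.resize(t,(800,600),interpolation=cv2.INTER_CUBIC))
E
python3 st.py
```

```text
clock: 14.82
eef_pos: [0.4401, 0.0218, 0.1755]
tool_rot: [0.924, 0.381, -0.0, -0.0]
ft_force: [-0.1, -0.1, 1.0]
grip_width: 0.0001
grasp_force: 0.0
top 0 [285.6 192.5] 0.114 44.7
top 3 [346.2 195.2] 0.1144 43.48
top 2 [343.8 254.5] 0.1149 44.51
top 1 hidden
scene 0 [364.6 279.5] 0.1152 46.8
scene 3 [302.  288.2] 0.1137 44.51
axis [ 0.5759 -0.0385] red deg 44.79
15.22 [0.4445 0.0219 0.176 ] psi -45.15 F [-0.6 -0.2 -0.1] w 0.0002
```

View pics/set2.png

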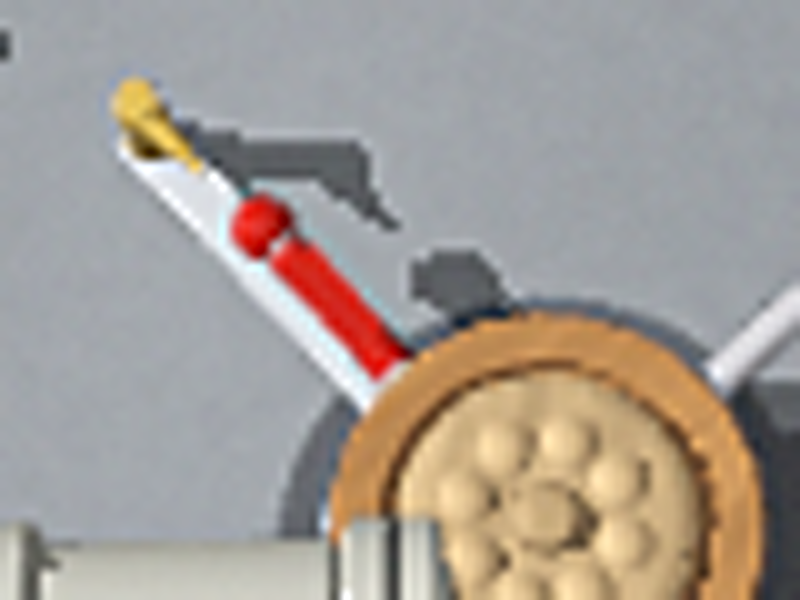

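The picture shows the tip (200,168), ball (262,226), spoke and post (135,100) all on one line, so the wheel is set. Now the lever: I'll move behind the peg with shut fingers.

```bash
python3 -m creep '[0.005,-0.03,0,0.12,0,0.01,-0.06,0,0.24,0,0.015,-0.09,0,0.36,0,0.02,-0.12,0,0.48,0,0.025,-0.15,0,0.6,0,0.03,-0.18,0,0.72,0,0.0385,-0.21,0,0.84,0,0.0385,-0.21,0,0.96,0,0.0385,-0.21,0,1.08,0,0.0385,-0.21,0,1.2,0]'
python3 -m creep '[0,0,0,0.12,0,0,0,0,0.24,0,0,0,0,0.36,0,0,0,0,0.48,0,0,0,0,0.583,0,0,0,0,0.583,0,0,0,0,0.583,0]';python3 st.py
python3 - <<'E'
from h import *
P=np.array([.5802,-.1204])
for c in("top","scene"):
    cam=bot.camera(c);im=cam["pixels"].astype(int);m=((im[:,:,0]>150)&(im[:,:,1]>120)&(im[:,:,2]<60)).astype(np.uint8)
    p=proj(cam,[.5215,-.211,.082]);ys,xs=np.nonzero(m);k=np.hypot(xs-p[0],ys-p[1])<9
    w=at_z(cam,(xs[k].mean(),ys[k].mean()),.08 if c=="top" else .077);d=w[:2]-P;print(c,k.sum(),w.round(4),np.hypot(*d),np.degrees(np.arctan2(d[1],d[0])))
E
```

```text
clock: 16.05
eef_pos: [0.4824, -0.1897, 0.175]
tool_rot: [0.546, 0.838, 0.0, -0.0]
ft_force: [-0.3, 0.3, -0.3]
grip_width: -0.0003
grasp_force: 0.0
clock: 16.63
eef_pos: [0.482, -0.1886, 0.1753]
tool_rot: [0.285, 0.958, 0.0, -0.0]
ft_force: [-0.1, 0.0, 1.3]
grip_width: -0.0004
grasp_force: 0.0
16.63 [ 0.482  -0.1886  0.1753] psi 56.85 F [-0.1  0.   1.3] w -0.0004
top 0 [nan nan nan] nan nan
scene 33 [ 0.521  -0.2103  0.077 ] 0.10765262334905311 -123.36968569916534<stdin>:6: RuntimeWarning: Mean of empty slice.
  ret = ret.dtype.type(ret / rcount)
```

Descend, and compute the arc rows: TCP held 21 mm behind the peg along the tangent, with the peg angle running from 230° to 274°.

```bash
python3 -m creep '[0,0,-0.04,0,0,0,0,-0.08,0,0,0,0,-0.1,0,0,0,0,-0.12,0,0,0,0,-0.12,0,0,0,0,-0.12,0,0]';python3 st.py
python3 - <<'E'
from h import *
P=np.array([.5802,-.1204]);o=bot.get_obs();p0=np.array(o["eef_pos"][:2])
def T(t,b=.021):
    a=np.radians(t);return P+.109*np.array([np.cos(a),np.sin(a)])-b*np.array([-np.sin(a),np.cos(a)])
for t in range(233,277,3):
    q=T(t)-p0;print(t,"%.3f,%.3f,0,%.3f,0,"%(q[0],q[1],np.radians(t-237)),end=" ")
E
```

```text
clock: 17.23
eef_pos: [0.4803, -0.1879, 0.0548]
tool_rot: [0.284, 0.959, 0.0, -0.001]
ft_force: [1.2, -0.2, -0.0]
grip_width: 0.0004
grasp_force: 0.0
17.23 [ 0.4803 -0.1879  0.0548] psi 56.96 F [ 1.2 -0.2 -0. ] w 0.0004
233 0.017,-0.007,0,-0.070,0, 236 0.021,-0.011,0,-0.017,0, 239 0.026,-0.015,0,0.035,0, 242 0.030,-0.019,0,0.087,0, 245 0.035,-0.022,0,0.140,0, 248 0.040,-0.026,0,0.192,0, 251 0.045,-0.029,0,0.244,0, 254 0.050,-0.031,0,0.297,0, 257 0.055,-0.034,0,0.349,0, 260 0.060,-0.036,0,0.401,0, 263 0.066,-0.038,0,0.454,0, 266 0.071,-0.040,0,0.506,0, 269 0.077,-0.041,0,0.559,0, 272 0.083,-0.042,0,0.611,0, 275 0.088,-0.043,0,0.663,0,
```

```bash
python3 -m creep '[0.009,-0.004,0,0,0,0.017,-0.008,0,0,0,0.021,-0.011,0,0,0,0.026,-0.015,0,0.035,0,0.030,-0.019,0,0.087,0,0.035,-0.022,0,0.140,0,0.040,-0.026,0,0.192,0,0.045,-0.029,0,0.244,0,0.050,-0.031,0,0.297,0,0.050,-0.031,0,0.297,0]';python3 st.py
python3 -m creep '[0.005,-0.003,0,0.052,0,0.010,-0.005,0,0.104,0,0.016,-0.007,0,0.157,0,0.021,-0.009,0,0.209,0,0.027,-0.010,0,0.262,0,0.027,-0.010,0,0.262,0]';python3 st.py
```

```text
clock: 18.07
eef_pos: [0.5325, -0.2201, 0.0567]
tool_rot: [0.139, 0.99, -0.0, 0.001]
ft_force: [-0.0, -0.0, -0.1]
grip_width: -0.0003
grasp_force: 0.0
18.07 [ 0.5325 -0.2201  0.0567] psi 74.04 F [-0.  -0.  -0.1] w -0.0003
clock: 18.57
eef_pos: [0.5592, -0.2296, 0.0564]
tool_rot: [0.009, 1.0, -0.0, 0.001]
ft_force: [0.8, -0.0, -0.3]
grip_width: -0.0001
grasp_force: 0.0
18.57 [ 0.5592 -0.2296  0.0564] psi 89.01 F [ 0.8 -0.  -0.3] w -0.0001
```

```bash
cat > peg.py <<'E'
from h import *
P=np.array([.5802,-.1204])
for c in("top","scene"):
    cam=bot.camera(c);im=cam["pixels"].astype(int);m=((im[:,:,0]>140)&(im[:,:,1]>110)&(im[:,:,2]<60)).astype(np.uint8)
    p=proj(cam,[.565,-.225,.08]);ys,xs=np.nonzero(m);k=np.hypot(xs-p[0],ys-p[1])<25
    if k.sum()<4: print(c,"hidden");continue
    w=at_z(cam,(xs[k].mean(),ys[k].mean()),.08 if c=="top" else .077);d=w[:2]-P;print(c,k.sum(),w.round(4),np.hypot(*d).round(4),np.degrees(np.arctan2(d[1],d[0])).round(2))
E
python3 peg.py
python3 -m creep '[0.003,0,0,0.03,0,0.006,-0.001,0,0.05,0,0.009,-0.001,0,0.07,0,0.009,-0.001,0,0.07,0]';python3 st.py;python3 peg.py
```

```text
top hidden
scene 39 [ 0.5799 -0.2267  0.077 ] 0.1063 -90.15
clock: 19.0
eef_pos: [0.5665, -0.2303, 0.0557]
tool_rot: [-0.026, 1.0, -0.0, -0.001]
ft_force: [-2.7, -0.3, 2.7]
grip_width: -0.0003
grasp_force: 1.7
19.0 [ 0.5665 -0.2303  0.0557] psi 93.04 F [-2.7 -0.3  2.7] w -0.0003
top hidden
scene 38 [ 0.5864 -0.2277  0.077 ] 0.1074 -86.69
```

```bash
python3 -m creep '[0.002,0,0,0,0,0.004,0,0,0,0,0.004,0,0,0,0,0.004,0,0,0,0]';python3 st.py;python3 peg.py
```

```text
clock: 19.43
eef_pos: [0.5666, -0.2302, 0.0554]
tool_rot: [-0.026, 1.0, 0.0, -0.004]
ft_force: [-12.7, 0.3, 8.2]
grip_width: -0.0
grasp_force: 6.5
19.43 [ 0.5666 -0.2302  0.0554] psi 92.95 F [-12.7   0.3   8.2] w -0.0
top hidden
scene 38 [ 0.5864 -0.2277  0.077 ] 0.1074 -86.69
```

Force rose to 12.7 N with no further motion, so the lever is at its stop. I'll back off, lift clear and verify.

```bash
python3 -m creep '[-0.01,0,0,0,0,-0.03,0,0,0,0,-0.04,0,0.02,0,0,-0.04,0,0.06,0,0,-0.04,0,0.1,0,0,-0.07,0,0.13,0,0,-0.11,0,0.15,0,0,-0.15,0,0.15,0,0,-0.19,0,0.15,0,0,-0.23,0,0.15,0,0]'; python3 peg.py; python3 chk.py 2>/dev/null
python3 - <<'E'
from h import *
a=bot.camera("top")["pixels"][150:290,235:415];cv2.imwrite("pics/end.png",cv2.resize(a[:,:,::-1],(770,600),interpolation=cv2.INTER_CUBIC))
E
```

```text
clock: 20.37
eef_pos: [0.3404, -0.2302, 0.2064]
tool_rot: [-0.027, 1.0, -0.001, 0.002]
ft_force: [-1.0, -0.0, 0.2]
grip_width: -0.0001
grasp_force: 0.0
top 41 [ 0.586  -0.2287  0.08  ] 0.1085 -86.94
scene 36 [ 0.5869 -0.2273  0.077 ] 0.1071 -86.4
top 0 [285.6 192.4] 0.114 44.69
top 3 [346.2 195.2] 0.1144 43.46
top 2 [343.8 254.5] 0.1149 44.51
top 1 [283.2 251.8] 0.1132 44.87
scene 0 [364.6 279.4] 0.1152 46.83
scene 3 [302.  288.2] 0.1135 44.48
```

View pics/end.png

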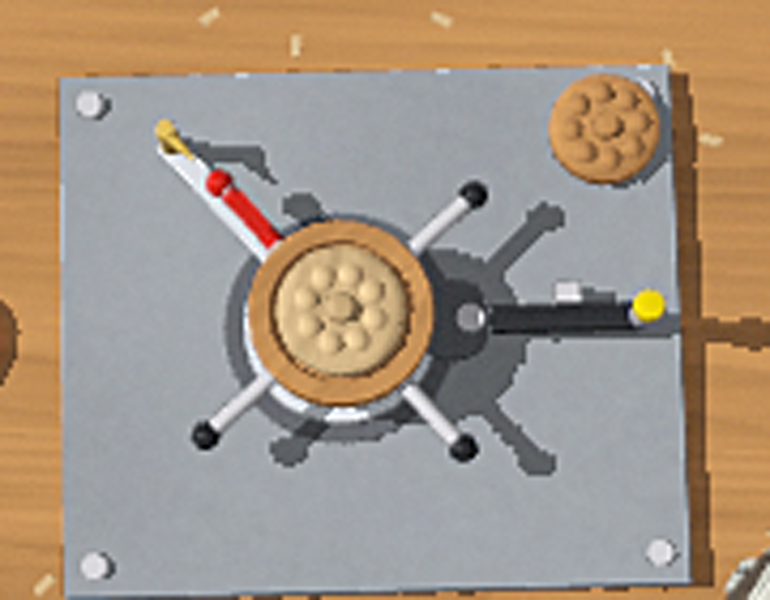

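The end picture shows the red ball (218,183) in line with the pointer (175,140). The lever lies against its stop block, peg at (648,305), and the rosette and everything else in view are undisturbed.

```bash
python3 -c "from workcell import bot;print(bot.job_done())"
```

```text
the job is handed in; nothing more can be done
None
```

The red-ball spoke points at the brass pointer to within about 1° as measured in the pictures, and the lock lever was then pushed against its stop; the job was handed in at about 21 s with the rosette, pointer and spare rosette undisturbed in the last close-up.

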